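# Find the rocking pot lid and press it home

## Robot

A 6-joint arm with a two-finger parallel gripper is mounted at the origin on the work surface. World frame = base frame: x ahead of the robot, y to its left, z up, the work surface at z = 0. Lengths are in m, angles in degrees, forces in N, time in s.
With the tool pointing down it reaches from about 0.325 to 0.85 m from the base axis. Payload 15.5 kg.
Tool frame: the origin (TCP) lies at the very end of the fingers, on their centre line; the grasp point (between the pads) lies arm.grip_depth behind it (arm.grip_depth is the distance from the TCP to the grasp point, in m); z points along the fingers, y is the direction in which the jaws open and shut (so a half turn about z gives the same grasp; the last joint's range is limited). The gripper opens to 91 mm and grips with 3 to 60 N. Pads are 32 mm wide; open, the fingers measure 118 mm over their backs; the gripper's body (76 mm by 178 mm) begins 60 mm behind the grasp point.
Start: joints at [61.163, 28.281, 77.091, -0, 74.628, -5.472], TCP at [0.248, 0.574, 0.184] pointing down, gripper open.
Joint ranges: [-166.48, 166.48], [-47.26, 123.95], [12.59, 153.08], [-70.14, 250.14], [6.76, 159.57], [-176.63, 176.63]. Speed limits (degrees/s): [108.29, 108.29, 147.25, 172.46, 172.46, 172.46].

## Interface

Orientations are given as a 3x3 rotation matrix whose columns are the frame's x, y, z axes.
In Python, from rig import arm gives the robot as it stands. Calls block until the motion is done:
- arm.move_to(position, orientation): joint-space move of the TCP to a pose.
- arm.move_l(position, orientation=None, feed=0.15): straight line of the TCP; orientation=None keeps the orientation; feed is the mean speed in m/s.
- arm.move_joints(angles): joint-space move.
- arm.grip(opening): finger opening in m; the grip force is fixed at half the most; returns when the fingers have stopped.
- arm.sleep(seconds).
- arm.solve_ik(position, orientation): joint angles nearest the present ones, or None.
- arm.snapshot(name): name is "scene" or "top" or "wrist"; returns the picture (400x640x3 uint8, red, green, blue); there is no depth.
- arm.get_calibration(name): a dict with "intrinsics" (3x3 intrinsics, pixels), "cam_to_world" (4x4, takes a point from camera to world coordinates). Camera axes: x right, y down, z forward; pixel columns grow to the right and rows downward; lengths in m; the calibration is good to about 2 mm. A picture is of the moment at which its call begins: read the wrist's pose just before it. get_calibration takes no time and is no camera call; for the wrist camera it gives the pose at the moment of the call.
A pose or a line that the arm cannot do raises arm.Unreachable and nothing moves.
- arm.sign_off(): hands the job in, once; it reports no verdict.
Readings, each from a call of its own:
- arm.current_t(): time.
- arm.current_joint_positions(): joint angles.
- arm.current_dq(): joint speeds.
- arm.current_tau(): joint torques, N m.
- arm.current_ee_pos(): TCP position.
- arm.current_tool_rot(): TCP orientation.
- arm.current_force(): force on the tool from outside, world axes, zero at the start.
- arm.current_torque(): the same for the moment, N m.
- arm.current_width(): finger opening in m.
Only numpy, scipy, OpenCV 4.12 (cv2) and the standard library are available. Lean on these libraries where they do the work, as an engineer would, in place of code of your own. Each camera call takes 0.05 s, during which the arm holds its last target.

## Task

One of the four orange pot lids in the black tray has not been pushed home. Press lightly near the edge of the lids, one after another, with the shut fingertips until you find the one that rocks, then push that lid down at its middle until it is fully home, and finish while still holding it pressed down. Do not lift any lid, leave the other three shut as they are, and do not disturb the things around the tray.

Things in the scene. Friction and masses are not known exactly. Their poses are not given: they have to be found in the camera images.
- lid_a: One of four identical round orange press-on lids on fixed grey pots (dia 80 mm): lid dia 89 mm, flat top 6 mm thick, skirt reaching 16 mm below the top face, red dot in the middle, about 2 mm sideways play. All four tops start level, 66 mm above the bench, and look alike; any of the four may be the loose one. Origin: centre of its top face, z up.
- lid_b: Same as lid_a. Origin: centre of its top face, z up. For all four: a sound lid sits on its pot's rim and is rigid when pressed. Press at least 6 mm in from a lid's edge, as any lid tips when pressed at its very edge.
- lid_c: Same as lid_a. Origin: centre of its top face, z up. For all four: whichever is loose is perched on an 18 mm wide stud under its middle; pressed with 2 to 5 N some 30 mm from its centre it rocks about 9 degrees, the pressed side giving 2 to 4 mm before it stops, and falls back level when let go.
- lid_d: Same as lid_a. Origin: centre of its top face, z up. For all four: whichever is loose, pushed within 8 mm of its centre with more than about 11 N, goes down 5 mm as the stud slides in, and stays there without rocking, its top 61 mm above the bench (its pot is that much lower than the others). No spring lifts it again.
- tray: Fixed transport tray, 282 x 282 mm, aluminium edge 36 mm high, black foam 30 mm high; holds the four pots. Origin: middle of its underside; the pots stand at +-60 mm in its x and y.
- wrench: Loose steel wrench, 160 mm long, lying on the bench along its x, beside the tray; origin at its underside. To be left alone.
- core_bit: Loose steel core bit standing upright beside the tray, dia 52 mm, 115 mm tall with a red shank on top; origin at the centre of its underside. To be left alone.
- bin: Loose open orange bin, 100 x 80 x 50 mm, beside the tray; origin at the centre of its underside. To be left alone.
- carton: Loose small carton, 70 x 90 x 45 mm, behind the tray; origin at the centre of its underside. To be left alone.
Things that resemble listed ones, but are neither listed nor needed, are in the scene too. What is shaped like the lid_a but brown or turquoise is not meant.

How it is judged (in metres and radians):
On the way, in this order (a step that is already met when the one before it is completed fails the run):
1. the loose lid is pressed near its edge and rocks (tilts by more than 3 degrees under the fingers) (((angle between lid_a's own z axis and vertical above 0.052 rad and contact force between the fingers and lid_a above 0.1 N) or (angle between lid_b's own z axis and vertical above 0.052 rad and contact force between the fingers and lid_b above 0.1 N) or (angle between lid_c's own z axis and vertical above 0.052 rad and contact force between the fingers and lid_c above 0.1 N) or (angle between lid_d's own z axis and vertical above 0.052 rad and contact force between the fingers and lid_d above 0.1 N))), for 0.05 s.
2. that lid is pushed home: at least 3.5 mm lower than it stood, and level (((height (world z) of lid_a below 0.0625 m and angle between lid_a's own z axis and vertical below 0.04 rad) or (height (world z) of lid_b below 0.0625 m and angle between lid_b's own z axis and vertical below 0.04 rad) or (height (world z) of lid_c below 0.0625 m and angle between lid_c's own z axis and vertical below 0.04 rad) or (height (world z) of lid_d below 0.0625 m and angle between lid_d's own z axis and vertical below 0.04 rad))), for 0.2 s.
At the end, for the whole second after the job is handed in: One lid is home (top at least 3.5 mm below its start, level within 2.3 deg, at rest, shifted under 14 mm) and the fingers still press on it with over 2 N; the other three are untouched, within 2.5 mm of their height, level within 2.3 deg and within 12 mm of their start (((height (world z) of lid_a below 0.0625 m and angle between each of lid_a, lid_b, lid_c, lid_d's own z axis and vertical below 0.04 rad and contact force between the fingers and lid_a above 2 N and linear speed of lid_a below 0.02 m/s and height (world z) of each of lid_b, lid_c, lid_d above 0.0635 m and distance of each of lid_b, lid_c, lid_d from where it was at the start of the episode below 0.012 m and contact force between the fingers and lid_b below 0.5 N and contact force between the fingers and lid_c below 0.5 N and contact force between the fingers and lid_d below 0.5 N and distance of lid_a from where it was at the start of the episode below 0.014 m) or (height (world z) of lid_b below 0.0625 m and angle between each of lid_b, lid_a, lid_c, lid_d's own z axis and vertical below 0.04 rad and contact force between the fingers and lid_b above 2 N and linear speed of lid_b below 0.02 m/s and height (world z) of each of lid_a, lid_c, lid_d above 0.0635 m and distance of each of lid_a, lid_c, lid_d from where it was at the start of the episode below 0.012 m and contact force between the fingers and lid_a below 0.5 N and contact force between the fingers and lid_c below 0.5 N and contact force between the fingers and lid_d below 0.5 N and distance of lid_b from where it was at the start of the episode below 0.014 m) or (height (world z) of lid_c below 0.0625 m and angle between each of lid_c, lid_a, lid_b, lid_d's own z axis and vertical below 0.04 rad and contact force between the fingers and lid_c above 2 N and linear speed of lid_c below 0.02 m/s and height (world z) of each of lid_a, lid_b, lid_d above 0.0635 m and distance of each of lid_a, lid_b, lid_d from where it was at the start of the episode below 0.012 m and contact force between the fingers and lid_a below 0.5 N and contact force between the fingers and lid_b below 0.5 N and contact force between the fingers and lid_d below 0.5 N and distance of lid_c from where it was at the start of the episode below 0.014 m) or (height (world z) of lid_d below 0.0625 m and angle between each of lid_d, lid_a, lid_b, lid_c's own z axis and vertical below 0.04 rad and contact force between the fingers and lid_d above 2 N and linear speed of lid_d below 0.02 m/s and height (world z) of each of lid_a, lid_b, lid_c above 0.0635 m and distance of each of lid_a, lid_b, lid_c from where it was at the start of the episode below 0.012 m and contact force between the fingers and lid_a below 0.5 N and contact force between the fingers and lid_b below 0.5 N and contact force between the fingers and lid_c below 0.5 N and distance of lid_d from where it was at the start of the episode below 0.014 m))); the arm keeps its last pose, push and grip.
It fails at once if a lid is lifted (its middle more than 10 mm above where it stood) (height (world z) of any of lid_a, lid_b, lid_c, lid_d above 0.076 m).
It fails at once if the wrench is disturbed (moved by more than 20 mm) (distance of wrench from where it was at the start of the episode above 0.02 m).
It fails at once if the core bit is disturbed (moved by more than 20 mm) (distance of core_bit from where it was at the start of the episode above 0.02 m).
It fails at once if the orange bin is disturbed (moved by more than 20 mm) (distance of bin from where it was at the start of the episode above 0.02 m).
It fails at once if the carton is disturbed (moved by more than 20 mm) (distance of carton from where it was at the start of the episode above 0.02 m).
It also fails if it takes over 45 s, if anything falls off the work surface, if the arm or the gripper's body presses on something with over 40 N, if the wrist force passes 120 N, or if a joint passes its speed limit or range.

## Working session

There is one attempt and no reset: what is moved stays moved. The work goes in short steps, each a Python script; the robot and the scene stay as the last script left them, time stands still between calls to the robot, and variables do not carry over. Pictures are saved under pics/ and viewed, and the job is handed in when it is done.

```bash
mkdir -p pics; ls; python3 - <<'E'
from rig import arm
import cv2,numpy as np
for n in("scene","top"):
    cv2.imwrite(f"pics/{n}0.png",arm.snapshot(n)[...,::-1]); c=arm.get_calibration(n);print(c)
print(arm.current_t(),arm.grip_depth,arm.current_tool_rot(),arm.current_force())
E
```

```text
pics
{'intrinsics': array([[442.61456791,   0.        , 327.00821631],
       [  0.        , 442.61456791, 191.38760214],
       [  0.        ,   0.        ,   1.        ]]), 'cam_to_world': array([[ 0.64951951,  0.45369893, -0.61014891,  1.15969535],
       [ 0.76029557, -0.39668729,  0.51438297, -0.59020021],
       [-0.00866332, -0.79799528, -0.60260142,  0.71502646],
       [ 0.        ,  0.        ,  0.        ,  1.        ]])}
{'intrinsics': array([[417.41662668,   0.        , 315.7315052 ],
       [  0.        , 417.41662668, 197.08535316],
       [  0.        ,   0.        ,   1.        ]]), 'cam_to_world': array([[ 0.01972042, -0.99624363,  0.08431927,  0.42850687],
       [-0.99958363, -0.01786904,  0.02265542, -0.06540272],
       [-0.02106361, -0.08473094, -0.9961812 ,  1.06689448],
       [ 0.        ,  0.        ,  0.        ,  1.        ]])}
0.1 0.0188 [[-9.17989473e-01  3.96604385e-01 -5.37799271e-04]
 [ 3.96604732e-01  9.17988994e-01 -9.45501003e-04]
 [ 1.18703968e-04 -1.08125370e-03 -9.99999408e-01]] [-0.62804279  0.38033627 -0.32253195]
```

View pics/scene0.png

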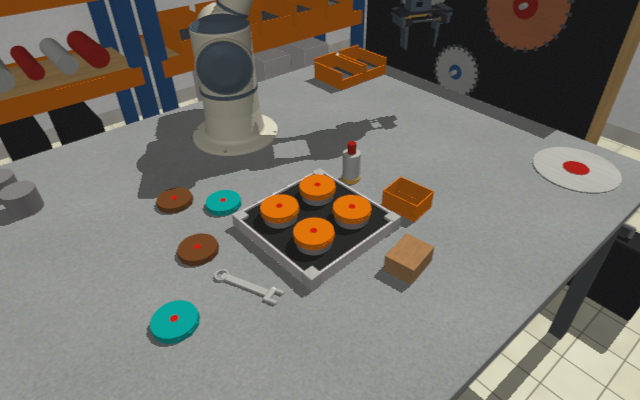

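View pics/top0.png

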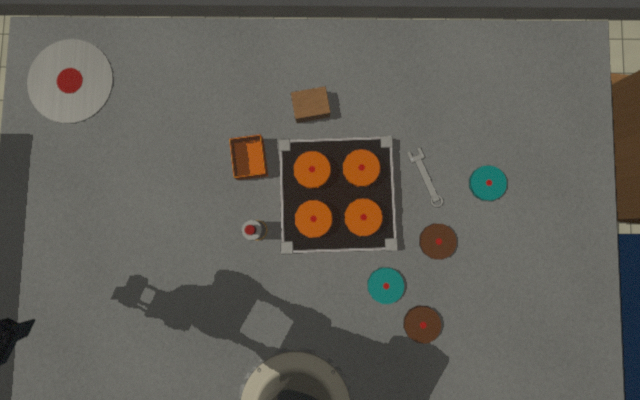

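Candidates in the top view: the four orange discs in the tray, (312,169), (361,168), (313,219) and (363,217), match the description. The lookalikes outside the tray are brown (438,241) and (423,324), turquoise (489,183) and (386,286), and the big white disc with a red middle (70,80). I'll locate the four lids and check them in a crop.

```bash
cat > h.py <<'E'
from rig import arm
import cv2,numpy as np
def ray(n,uv,z,cal=None):
    c=cal or arm.get_calibration(n);K=c["intrinsics"];T=c["cam_to_world"]
    d=T[:3,:3]@np.linalg.solve(K,[uv[0],uv[1],1.]);o=T[:3,3]
    return o+d*(z-o[2])/d[2]
def lids(img):
    hsv=cv2.cvtColor(img,cv2.COLOR_RGB2HSV)
    m=cv2.inRange(hsv,(0,180,90),(6,255,255))|cv2.inRange(hsv,(174,180,90),(180,255,255))
    n,_,st,ce=cv2.connectedComponentsWithStats(m)
    return [(ce[i],st[i,4]) for i in range(1,n) if st[i,4]>8]
E
python3 - <<'E'
from h import *
a=cv2.imread("pics/top0.png");s=cv2.imread("pics/scene0.png")
for n,i in(("top",a),("scene",s)):
    print(n)
    for c,A in lids(i[...,::-1]): print(c.round(1),A,ray(n,c,.066).round(4))
w=arm.snapshot("wrist");cv2.imwrite("pics/w0.png",w[...,::-1])
cv2.imwrite("pics/crop.png",cv2.resize(np.hstack([a[130:260,270:400],s[165:295,240:370]]),None,fx=3,fy=3))
print(arm.get_calibration("wrist"))
E
```

```text
top
[68.9 80. ] 343 [0.7956 0.5797 0.066 ]
[361.1 167.2] 24 [ 0.5877 -0.1509  0.066 ]
[311.6 168.7] 27 [ 0.5819 -0.0313  0.066 ]
[488.6 182.4] 13 [ 0.5559 -0.4557  0.066 ]
[363.2 216.7] 27 [ 0.4683 -0.1572  0.066 ]
[313.  218.4] 25 [ 0.4618 -0.0372  0.066 ]
[249.4 229.3] 40 [0.4328 0.1151 0.066 ]
[438.4 240.9] 31 [ 0.4141 -0.3356  0.066 ]
[385.7 285.5] 14 [ 0.3071 -0.2117  0.066 ]
[422.5 324.8] 33 [ 0.2187 -0.2978  0.066 ]
scene
[79.2 43. ] 298 [-1.0531 -0.1545  0.066 ]
[19.8 58.2] 212 [-1.021  -0.3971  0.066 ]
[102.7  56.4] 116 [-0.8115 -0.1328  0.066 ]
[38.8 71.4] 81 [-0.8118 -0.3737  0.066 ]
[351.6 146.8] 80 [0.3901 0.1505 0.066 ]
[575.8 167.3] 230 [0.8492 0.5182 0.066 ]
[317. 184.] 13 [ 0.4629 -0.0351  0.066 ]
[173.6 197.3] 19 [ 0.2777 -0.3289  0.066 ]
[222.7 199.2] 10 [ 0.3622 -0.2436  0.066 ]
[279.1 205.1] 14 [ 0.4692 -0.1551  0.066 ]
[351.5 205.8] 16 [ 0.5824 -0.0293  0.066 ]
[313.2 230. ] 20 [ 0.5891 -0.1496  0.066 ]
[197.2 246. ] 29 [ 0.4677 -0.3649  0.066 ]
[173.5 317.7] 34 [ 0.606  -0.4823  0.066 ]
{'intrinsics': array([[323.03144443,   0.        , 318.29551427],
       [  0.        , 323.03144443, 202.71194888],
       [  0.        ,   0.        ,   1.        ]]), 'cam_to_world': array([[ 3.97590326e-01,  8.77638371e-01,  2.67717804e-01,
         1.71987087e-01],
       [ 9.17562842e-01, -3.80098890e-01, -1.16633034e-01,
         6.05446195e-01],
       [-6.02385630e-04,  2.92020075e-01, -9.56412000e-01,
         3.84152009e-01],
       [ 0.00000000e+00,  0.00000000e+00,  0.00000000e+00,
         1.00000000e+00]])}
```

View pics/crop.png

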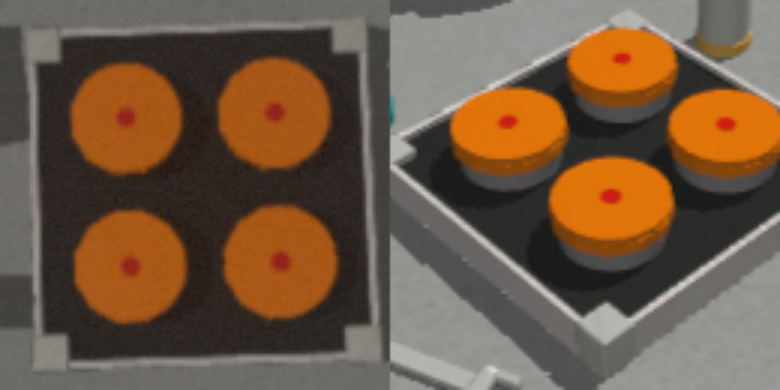

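View pics/w0.png

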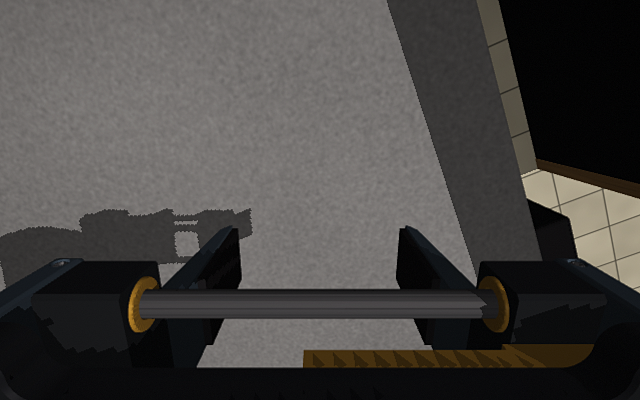

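Both views agree to about 2 mm on the four orange lids in the tray, and the crop confirms all four sit on grey pots. I'll close the fingers and tilt the tool 15° so only one edge of the fingertips touches, 30 mm from the centre, then probe the first lid.

```bash
cat >> h.py <<'E'
L={'A':(.5884,-.1503),'B':(.5822,-.0303),'C':(.4688,-.1562),'D':(.4624,-.0362)}
def rot(deg):
    t=np.radians(deg);s,c=np.sin(t),np.cos(t)
    z=np.array([s,0,-c]);x=np.array([-c,0,-s]);return np.c_[x,np.cross(z,x),z]
R15=rot(15); H=.016
def tcp_edge(p): return np.array(p)-H*R15[:,0]
def force(n=5):
    f=[]
    for _ in range(n): f.append(arm.current_force()); arm.sleep(.01)
    return np.mean(f,0)
def probe(k,r=.030):
    x,y=L[k]; e=lambda z:tcp_edge([x-r,y,z])
    arm.move_l(e(.071),R15,feed=.1); arm.sleep(.15); f0=force(); zc=None
    print(k,'tare',f0.round(2))
    for i in range(26):
        z=.071-.0005*i
        arm.move_l(e(z),R15,feed=.02); f=(force(3)-f0)[2]
        za=(arm.current_ee_pos()+H*arm.current_tool_rot()[:,0])[2]
        if zc is None and f>.6: zc=za
        print(f"{z*1e3:.1f} act {za*1e3:.2f} F {f:.2f} t {arm.current_t():.2f}")
        if f>5.0 : break
        if zc is not None and zc-za>.0028: break
    return zc,za,f
E
python3 - <<'E'
from h import *
arm.grip(0.0); print(arm.current_width(),arm.current_t())
x,y=L['B']
p=tcp_edge([x-.03,y,.12]); print(arm.solve_ik(p,R15))
arm.move_to(tcp_edge([x-.03,y,.15]),R15); print(arm.current_t())
cv2.imwrite("pics/s1.png",arm.snapshot("scene")[...,::-1])
E
```

```text
0.0007290129208350577 1.5167
[ -10.99107244   21.57931399  103.59362575    4.38700988   40.17297434
 -103.98007581]
3.925
```

View pics/s1.png

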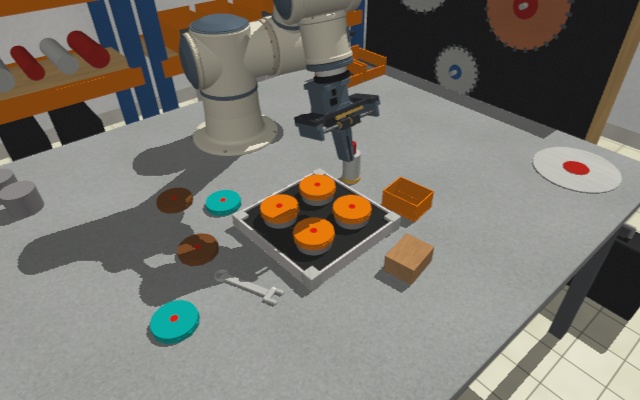

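The fingers are closed, with the tip near (348,160) in the scene view, apparently above the tray. I'll check that by projection, then probe lid B.

```bash
python3 - <<'E'
from h import *
p=arm.current_ee_pos();print(p,tcp_edge([.5522,-.0303,.15]),arm.current_tool_rot().round(3))
c=arm.get_calibration("scene");q=np.linalg.inv(c["cam_to_world"])@np.r_[p,1];u=c["intrinsics"]@q[:3];print(u/u[2])
print(probe('B'))
E
```

```text
[ 0.56779956 -0.02971579  0.15417521] [ 0.56765481 -0.0303      0.1541411 ] [[-0.966 -0.001  0.259]
 [-0.001  1.     0.   ]
 [-0.259  0.    -0.966]]
[347.87213151 171.96792334   1.        ]
B tare [0.02 0.23 0.14]
71.0 act 71.15 F -0.23 t 5.38
70.5 act 70.45 F -0.67 t 5.66
70.0 act 69.96 F 0.03 t 5.93
69.5 act 69.46 F 0.08 t 6.21
69.0 act 68.94 F -0.17 t 6.48
68.5 act 68.46 F 0.04 t 6.76
68.0 act 67.97 F -0.56 t 7.03
67.5 act 67.52 F -0.09 t 7.31
67.0 act 66.95 F -0.43 t 7.58
66.5 act 66.48 F -0.61 t 7.86
66.0 act 65.98 F -0.57 t 8.13
65.5 act 65.46 F 0.11 t 8.41
65.0 act 64.98 F -0.31 t 8.68
64.5 act 64.48 F 0.35 t 8.96
64.0 act 63.97 F -0.97 t 9.23
63.5 act 63.50 F 0.36 t 9.51
63.0 act 62.96 F -0.16 t 9.78
62.5 act 62.47 F -0.50 t 10.06
62.0 act 62.00 F -0.02 t 10.33
61.5 act 61.48 F 0.33 t 10.61
61.0 act 60.96 F -0.14 t 10.88
60.5 act 60.48 F -0.36 t 11.16
60.0 act 59.99 F -0.81 t 11.43
59.5 act 59.46 F -0.02 t 11.71
59.0 act 58.98 F -0.11 t 11.98
58.5 act 58.49 F 0.01 t 12.26
(None, np.float64(0.05848850333150125), np.float64(0.013551930019599007))
```

```bash
python3 - <<'E'
from h import *
s=arm.snapshot("scene")[...,::-1];t=arm.snapshot("top")[...,::-1];w=arm.snapshot("wrist")[...,::-1]
cv2.imwrite("pics/c2.png",cv2.resize(s[120:250,250:400],None,fx=5,fy=4.6,interpolation=cv2.INTER_CUBIC))
cv2.imwrite("pics/w2.png",w);print(arm.current_ee_pos(),arm.current_width())
E
```

```text
[ 0.56765214 -0.03030169  0.06264544] 0.0002147869543835704
```

View pics/c2.png

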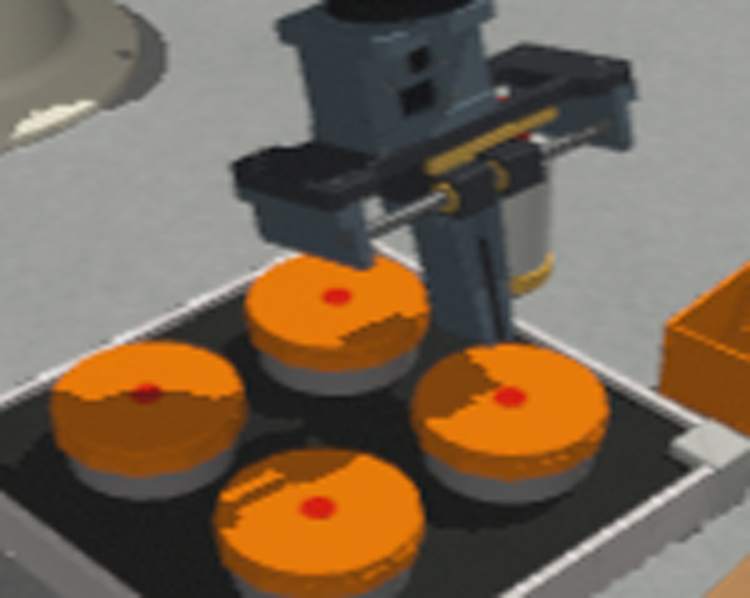

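View pics/w2.png

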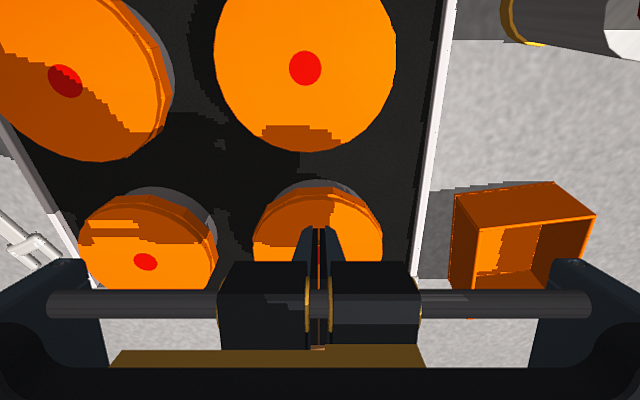

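```bash
python3 - <<'E'
from h import *
p=arm.current_ee_pos();R=arm.current_tool_rot()
for n in("scene","wrist"):
  c=arm.get_calibration(n)
  for nm,q in(("tcp",p),("edge+x",p+R@[.016,0,0]),("edge-x",p-R@[.016,0,0]),("grasp",p-R[:,2]*.0188),("lidB",np.array([.5822,-.0303,.066])),("lidBnear",np.array([.5377,-.0303,.066]))):
    v=np.linalg.inv(c["cam_to_world"])@np.r_[q,1];u=c["intrinsics"]@v[:3];print(n,nm,(u/u[2])[:2].round(1), "crop",((u/u[2])[:2]-[250,120])*[5,4.6])
print(arm.current_joint_positions())
E
```

```text
scene tcp [346.9 204.1] crop [484.39630178 386.752828  ]
scene edge+x [342.5 202.4] crop [462.27613313 378.93369222]
scene edge-x [351.4 205.8] crop [507.02845865 394.75294366]
scene grasp [345.6 197. ] crop [478.06366932 354.33390954]
scene lidB [351.1 205.9] crop [505.66000205 395.11267176]
scene lidBnear [338.4 197.1] crop [442.14241234 354.57073044]
wrist tcp [320.1 233.3] crop [350.45881011 520.98619721]
wrist edge+x [320.1 210.5] crop [350.52505939 416.49395661]
wrist edge-x [320.1 255. ] crop [350.39536779 621.05113302]
wrist grasp [320.2 245. ] crop [351.23888953 574.96517366]
wrist lidB [320.1 253.2] crop [350.39093501 612.86815565]
wrist lidBnear [320.2 197.5] crop [351.05802568 356.35069543]
[ -10.99133157   27.44552277  107.18657462    5.53873119   30.74800712
 -105.39027206]
```

```bash
python3 - <<'E'
from h import *
from scipy.optimize import least_squares
s=arm.snapshot("scene")[...,::-1];w=arm.snapshot("wrist")[...,::-1]
a=cv2.resize(s[165:215,320:380],(400,333),interpolation=cv2.INTER_NEAREST)
b=cv2.resize(w[190:250,280:360],(400,300),interpolation=cv2.INTER_NEAREST)
cv2.imwrite("pics/c3.png",np.hstack([a[:300],b]))
P=[]
for n in("scene","wrist"):
  c=arm.get_calibration(n);P.append(c["intrinsics"]@np.linalg.inv(c["cam_to_world"])[:3])
X=cv2.triangulatePoints(P[0],P[1],np.array([[347.],[195.]]),np.array([[318.],[228.]]));X=(X[:3]/X[3])[:,0]
print(X, arm.current_tool_rot().T@(X-arm.current_ee_pos()))
E
```

```text
[ 0.55666705 -0.02529843  0.07870456] [ 0.00648172  0.00499612 -0.01835227]
```

View pics/c3.png

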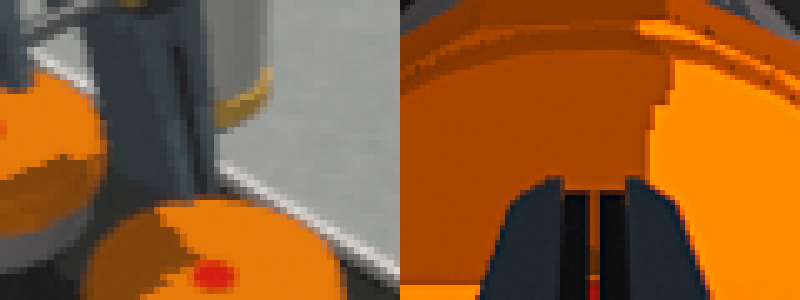

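Neither view shows contact. Triangulating the visible tip puts it about 18 mm above the nominal TCP, at z ≈ 78 mm. I'll keep descending, guarded by force, to measure where the tip really is.

```bash
cat >> h.py <<'E'
def down(x,y,R,z0,zmin,step=.001,fstop=4.0,feed=.02,f0=0.,fc=1.2,maxgive=None,v=True):
    """TCP descends from z0; stop at fstop"""
    z=z0;zc=None
    while z>zmin:
        z-=step
        arm.move_l([x,y,z],R,feed=feed); f=force(3)[2]-f0; za=arm.current_ee_pos()[2]
        if zc is None and f>fc: zc=za
        if v: print(f"{z*1e3:.1f} act {za*1e3:.2f} F {f:.2f} t {arm.current_t():.2f}")
        if f>fstop: break
        if maxgive and zc and zc-za>maxgive: break
    return zc,za,f
E
python3 - <<'E'
from h import *
p=arm.current_ee_pos()
print(force(5))
print(down(p[0],p[1],R15,p[2],.040,maxgive=.006))
E
```

```text
[ 0.03434256 -0.03184194 -0.14086117]
61.7 act 61.58 F 0.16 t 12.82
60.7 act 60.58 F 0.24 t 13.10
59.7 act 59.60 F 0.11 t 13.38
58.7 act 58.62 F 0.02 t 13.65
57.7 act 57.60 F -0.20 t 13.93
56.7 act 56.60 F 0.40 t 14.20
55.7 act 55.61 F 0.29 t 14.47
54.7 act 54.60 F -0.08 t 14.75
53.7 act 53.60 F -0.28 t 15.03
52.7 act 52.62 F 0.15 t 15.30
51.7 act 51.59 F -0.40 t 15.57
50.7 act 50.60 F -0.34 t 15.85
49.7 act 49.58 F -0.21 t 16.12
48.7 act 48.61 F -0.17 t 16.40
47.7 act 47.59 F -0.21 t 16.68
46.7 act 46.58 F 0.00 t 16.95
45.7 act 45.59 F 0.36 t 17.23
44.7 act 44.61 F -0.50 t 17.50
43.7 act 43.61 F -0.38 t 17.77
42.7 act 42.60 F 0.30 t 18.05
41.7 act 41.67 F 0.87 t 18.32
40.7 act 41.04 F 8.97 t 18.60
(np.float64(0.04104240485419657), np.float64(0.04104240485419657), np.float64(8.967329661728256))
```

```bash
python3 - <<'E'
from h import *
s=arm.snapshot("scene")[...,::-1];w=arm.snapshot("wrist")[...,::-1]
print(arm.current_force(),arm.current_torque(),arm.current_ee_pos())
a=cv2.resize(s[150:225,300:400],(533,400),interpolation=cv2.INTER_NEAREST)
b=cv2.resize(w[180:280,285:352],(267,400),interpolation=cv2.INTER_NEAREST)
cv2.imwrite("pics/c4.png",np.hstack([a,b]))
c=arm.get_calibration("scene");p=arm.current_ee_pos();R=arm.current_tool_rot()
for t in ([0,0,-.0188],[.016,0,-.0188],[-.016,0,-.0188],[.006,0,-.0188],[0,0,-.025]):
    q=np.linalg.inv(c["cam_to_world"])@np.r_[p+R@t,1];u=c["intrinsics"]@q[:3];print(t,(p+R@t).round(4),((u/u[2])[:2]-[300,150])*5.333)
E
```

```text
[-2.0653704   0.26364987  9.72607859] [0.07408457 0.2986493  0.03876245] [ 0.56785823 -0.03030848  0.04100248]
[0, 0, -0.0188] [ 0.563  -0.0303  0.0592] [242.72695968 289.57010375]
[0.016, 0, -0.0188] [ 0.5475 -0.0303  0.055 ] [219.3295034  280.55393995]
[-0.016, 0, -0.0188] [ 0.5784 -0.0303  0.0633] [266.66357698 298.79403218]
[0.006, 0, -0.0188] [ 0.5572 -0.0303  0.0576] [233.890716   286.16507461]
[0, 0, -0.025] [ 0.5614 -0.0303  0.0651] [240.49809525 277.29751451]
```

View pics/c4.png

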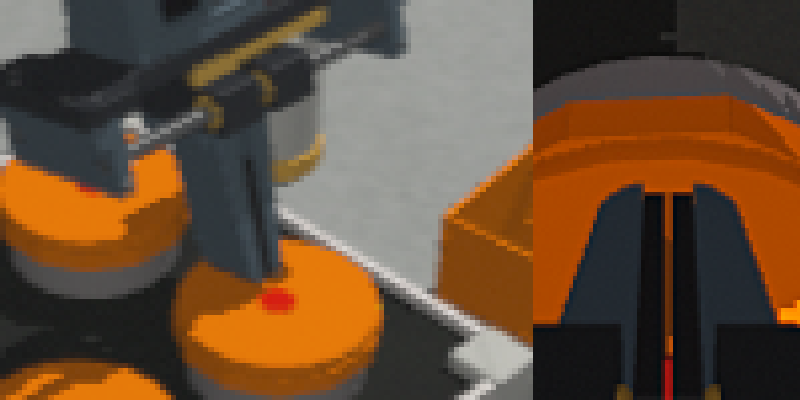

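Contact came at TCP z ≈ 41.6 mm, on lid B's near half as the picture shows, and it was rigid: 9 N with under 1 mm of give. So B is sound. It also means the shut fingertips end about 30 mm short of the nominal TCP. I'll use that measured offset and probe A, then C, then D, stopping at the first lid that rocks.

```bash
python3 - <<'E'
from h import *
p=arm.current_ee_pos(); arm.move_l([p[0],p[1],.056],R15,feed=.06)
for k in 'AC':
    x,y=L[k]; x-=.008
    arm.move_l([x,y,.056],R15,feed=.15)
    arm.move_l([x,y,.0435],R15,feed=.05); arm.sleep(.1); f0=force(3)[2]; print(k,f0,arm.current_t())
    zc,za,f=down(x,y,R15,.0435,.036,step=.0008,fstop=5,f0=f0,feed=.02,maxgive=.0028,fc=1.0)
    print(k,zc,za,f)
    if f<5 or (zc-za)>.0018: 
        print('ROCKS?'); cv2.imwrite("pics/s5.png",arm.snapshot("scene")[...,::-1]); break
    arm.move_l([x,y,.056],R15,feed=.06)
E
```

```text
A -0.16614187622494553 20.5917
42.7 act 42.75 F 0.16 t 20.87
41.9 act 41.90 F 0.52 t 21.14
41.1 act 41.28 F 4.53 t 21.42
40.3 act 40.92 F 15.01 t 21.69
A 0.04128405225011587 0.040917890308317495 15.014832183938577
C -0.13230134373036098 23.575
42.7 act 42.77 F -0.31 t 23.85
41.9 act 41.90 F 0.13 t 24.12
41.1 act 41.05 F 0.87 t 24.40
40.3 act 40.27 F 0.25 t 24.68
39.5 act 39.47 F 0.33 t 24.95
38.7 act 38.69 F 0.56 t 25.23
37.9 act 37.87 F 0.31 t 25.50
37.1 act 37.26 F 7.55 t 25.77
C 0.037262358380876964 0.037262358380876964 7.5508168089171015
```

A is rigid: 15 N with 0.4 mm of give. On lid C the fingers went 4 mm past the contact height with almost no force, then hit a stop at 7.5 N, so C is the loose one. I'll check that it has fallen back level.

```bash
python3 - <<'E'
from h import *
R0=rot(0); x,y=L['C']
arm.move_l([x,y,.056],R0,feed=.1); print(arm.current_ee_pos(),arm.current_t())
s=arm.snapshot("scene");t=arm.snapshot("top")
print([(c.round(1),ray("scene",c,.066).round(4)) for c,A in lids(s) if 240<c[0]<370 and c[1]>170])
print([(c.round(1),ray("top",c,.066).round(4)) for c,A in lids(t) if 290<c[0]<380 and 150<c[1]<240])
a=cv2.resize(s[150:275,240:400,::-1],(640,500),interpolation=cv2.INTER_CUBIC)
cv2.imwrite("pics/c6.png",a)
E
```

```text
[ 0.46817405 -0.15572809  0.05543372] 26.9083
[(array([316.8, 184.1]), array([ 0.4629, -0.0357,  0.066 ])), (array([278.8, 205.2]), array([ 0.4691, -0.1561,  0.066 ])), (array([351.5, 205.8]), array([ 0.5824, -0.0293,  0.066 ])), (array([313.2, 230. ]), array([ 0.5891, -0.1496,  0.066 ]))]
[(array([311.6, 168.7]), array([ 0.582 , -0.0312,  0.066 ])), (array([313. , 218.3]), array([ 0.4621, -0.0371,  0.066 ]))]
```

View pics/c6.png

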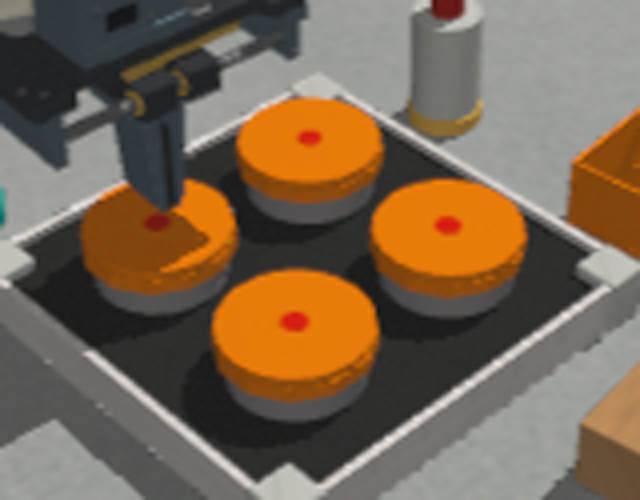

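The picture shows all four lids level and unmoved, C's dot at scene pixel (278.8, 205.2), and the fingertips vertical right above it. Pushing down now.

```bash
python3 - <<'E'
from h import *
R0=rot(0); x,y=L['C']
arm.move_l([x,y,.040],R0,feed=.06); arm.sleep(.1); f0=force(3)[2]; print(f0,arm.current_t())
z=.040; peak=0; gone=False
while z>.022 and arm.current_t()<40:
    z-=.0007; arm.move_l([x,y,z],R0,feed=.02); f=force(2)[2]-f0
    print(f"{z*1e3:.1f} act {arm.current_ee_pos()[2]*1e3:.2f} F {f:.2f} t {arm.current_t():.2f}")
    if peak>8 and f<peak*.6: gone=True
    peak=max(peak,f)
    if gone and f>10: break
    if f>35: break
E
```

```text
0.48575423457228345 27.55
39.3 act 39.39 F -0.28 t 27.82
38.6 act 38.60 F -0.82 t 28.08
37.9 act 37.87 F -0.71 t 28.35
37.2 act 37.15 F -0.64 t 28.62
36.5 act 36.47 F 0.04 t 28.88
35.8 act 35.91 F 3.67 t 29.15
35.1 act 35.28 F 5.34 t 29.42
34.4 act 34.60 F 7.18 t 29.68
33.7 act 33.93 F 6.65 t 29.95
33.0 act 33.24 F 7.82 t 30.22
32.3 act 32.53 F 6.91 t 30.48
31.6 act 31.81 F 7.40 t 30.75
30.9 act 31.23 F 10.86 t 31.02
30.2 act 31.22 F 28.50 t 31.28
29.5 act 31.16 F 46.41 t 31.55
```

The lid slid about 5 mm at 7–8 N and then went hard, so it is home. I'll ease the push to about 10–15 N and verify.

```bash
python3 - <<'E'
from h import *
R0=rot(0); x,y=L['C']
arm.move_l([x,y,.0307],R0,feed=.02); arm.sleep(.3); print(force(5),arm.current_ee_pos(),arm.current_t())
s=arm.snapshot("scene")
for c,A in lids(s):
    if 240<c[0]<370 and c[1]>170: print(c.round(1),A,ray("scene",c,.066).round(4),ray("scene",c,.061).round(4))
cv2.imwrite("pics/c7.png",cv2.resize(s[150:275,240:400,::-1],(640,500),interpolation=cv2.INTER_CUBIC))
E
```

```text
[-3.24425696  1.48389368 18.75150453] [ 0.4690503  -0.15632407  0.03123385] 32.1417
[316.8 184.1] 12 [ 0.4629 -0.0357  0.066 ] [ 0.4576 -0.0314  0.061 ]
[351.5 205.8] 16 [ 0.5824 -0.0293  0.066 ] [ 0.5779 -0.025   0.061 ]
[313.2 230. ] 20 [ 0.5891 -0.1496  0.066 ] [ 0.5847 -0.1462  0.061 ]
```

View pics/c7.png

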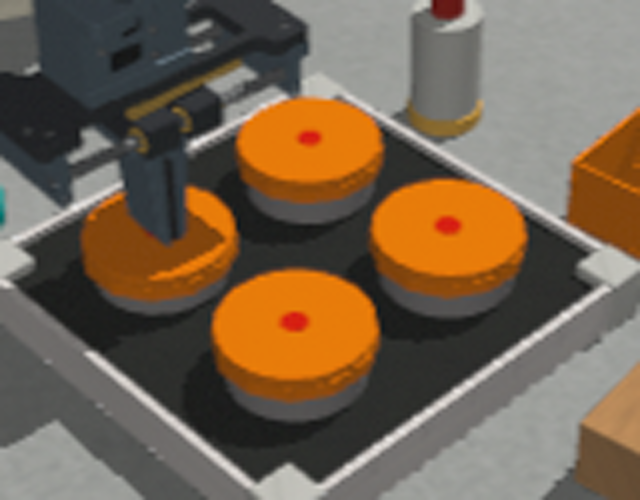

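Lid C sits lower and level under the fingers with a steady push of about 18 N. The other three dots are at unchanged pixels. Handing in.

```bash
python3 - <<'E'
from h import *
print(arm.current_force(),arm.current_t()); arm.sign_off()
E
```

```text
[-2.17234621  2.59243597 18.55441841] 32.1917
the job is handed in; nothing more can be done
```

The loose lid was lid C, the near-right one seen from the robot (x ≈ 0.469, y ≈ −0.156). It is now pushed home, and I handed in at 32.2 s with the fingers still pressing it at about 18 N.

- **Finding it:** Pressed near their edges, lids B and A were rigid (9 N and 15 N, under 1 mm of give). Lid C gave about 4 mm at under 1 N and then stopped hard. It was back level when I let go. I did not probe the fourth lid, D.
- **Pushing home:** Pressed at its middle, C slid from TCP z ≈ 35.9 mm to 31.2 mm, about 5 mm, and then went hard.
- **Last check:** The final picture shows C lower and level. The red dots of the other three lids are at unchanged pixels, and the core bit, the only one of the surrounding things I could see whole in the crop, looks untouched. I did not check the wrench, bin and carton separately.

Some readings disagreed with the description:
- The shut fingertips ended about 30 mm short of the stated TCP. My first probe therefore ran through air for a while before touching, and it landed about 38 mm from B's centre instead of 30.
- The stud gave at 7–8 N, not about 11 N.
- The push on C briefly reached 46 N against the stop before I eased it off. That was the fingers on the lid, and the wrist limit is 120 N.
- I never measured the rocking angle directly. From the 4 mm of give I estimate about 7 degrees.

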